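# Sort the sealed parts tins by weight

### The job

Two sealed yellow-lidded parts tins stand on the engine bench, and each may be full (steel parts inside, more than half a kilo) or empty (about 115 g): one, both or neither may be full. Lift each to feel its weight, then set the full ones in the green tray and the empty ones in the red tray, each lying flat on the tray's floor with its lid up. Set them down gently; do not drop them.

Things in the scene. Friction and masses are not known exactly. Their poses are not given: they have to be found in the camera images.
- tin_a_mid (a point): One of the two tins to sort: sealed rigid aluminium tin with a yellow lid (blue-lidded ones are not in the job), 78 mm (its x) by 54 mm (its y) by 56 mm high; the lid's rim is 1 mm proud over the top 9 mm. This point is its centre, 28 mm above its underside; z is up through the lid. Starts upright on the bench (height 0). Full it weighs 525 to 675 g in all (5.1 to 6.7 N), empty about 115 g (1.1 N).
- tin_b_mid (a point): The other tin to sort: sealed rigid aluminium tin with a yellow lid (blue-lidded ones are not in the job), 78 mm (its x) by 54 mm (its y) by 56 mm high; the lid's rim is 1 mm proud over the top 9 mm. This point is its centre, 28 mm above its underside; z is up through the lid. Starts upright on the bench (height 0). Full it weighs 525 to 675 g in all (5.1 to 6.7 N), empty about 115 g (1.1 N).
- tray_green: Green open plastic tray for full tins, fixed, on the left or right of the bench: 220 mm (its x) by 150 mm (its y), rim 22 mm high, walls and floor 5 mm thick. Origin: centre of its underside, on the bench (inner floor 5 mm above); z is up. Both tins fit end to end along its x, for instance centred 50 mm either side of the middle.
- tray_red: Red open plastic tray for empty tins, fixed, on the left or right of the bench: 220 mm (its x) by 150 mm (its y), rim 22 mm high, walls and floor 5 mm thick. Origin: centre of its underside, on the bench (inner floor 5 mm above); z is up. Both tins fit end to end along its x, for instance centred 50 mm either side of the middle.
Not all that is in view belongs to the job. What is shaped like the part that bears tin_a_mid but turquoise is not meant. Leave any turquoise look-alike of the part that bears tin_b_mid alone.

How it is judged:
By the outcome, as a careful person would: the job done as asked, in the order asked, and still so for the second after the job is handed in, with the robot touching nothing.
It also fails if it takes over 64 s, if anything falls off the work surface, if the arm or the gripper's body presses on something with over 40 N, if the wrist force passes 120 N, or if a joint passes its speed limit or range.

### The arm

A 7-joint arm with a two-finger parallel gripper is mounted at the origin on the work surface. World frame = base frame: x ahead of the robot, y to its left, z up, the work surface at z = 0. Lengths are in m, angles in rad, forces in N, time in s.
With the tool pointing down it reaches from about 0.4 to 0.85 m from the base axis. Payload 4.5 kg.
Tool frame: the origin (TCP) lies on the centre line of the jaws, within the pads' length; the fingertips stand r.tcp_to_tips ahead of it and the grasp point (between the pads) lies 11 mm behind it (r.tcp_to_tips is the distance from the TCP to the fingertips, in m); y points along the fingers, x is the direction in which the jaws open and shut, and the axes are right-handed (so a half turn about y gives the same grasp; the last joint's range is limited). The gripper opens to 88 mm and grips with 3 to 60 N. Pads are 18 mm wide; open, the fingers measure 123 mm over their backs; the gripper's body (75 mm by 187 mm) begins 45 mm behind the grasp point.
Start: joints at [1.163, 0.689, -0.195, 1.565, 0.157, 0.902, -0.215], TCP at [0.267, -0.565, 0.247] pointing down, gripper open.
Joint ranges: [-3.01, 3.01], [-0.46, 2.08], [-1.47, 1.51], [0.13, 2.56], [-1, 4.14], [0.04, 2.09], [-2.66, 2.66]. Speed limits (rad/s): [2.57, 2.57, 3.14, 3.14, 3.14, 3.14, 3.14].

### API

Orientations are given as a unit quaternion [x, y, z, w].
In Python, from plant import r gives the robot as it stands. The module is installed in compiled form; this text tells all that it offers.
- The arm moves only by the shell command python3 -m inch 'ROWS' [OPENING] [FORCE]. ROWS is text: rows parted by semicolons, each of 4 numbers parted by spaces: the shift along the tool's x, y, z in mm, then the turn about the tool's y in degrees. In form: x y z spin; .... A call has 1 to 10 rows; each row is the pose to reach, as a shift and turn from the pose commanded when the call began, along the tool's axes at that moment; what a row does not reach only later rows make up. A row lasts 1/10 s, in which the tool goes at most 50 mm and 8.59 degrees, less where a joint would pass 70% of its speed; a pose out of reach is approached as far as the arm can. A call with a gripper value outside its range is refused whole. OPENING is the gripper command: -1 is shut, 1 is fully open, values between are in proportion, set as the call begins (- or left out, the last holds). The fingers move at their own pace and stop on an object; FORCE is the grip in N (left out, the last holds). Time passes only in rows, so rows that repeat a pose let the fingers close. It gives the time, the measured TCP pose, the force and the opening at its end, in the units of the state.
- r.get_state(): the state, without advancing time (a new reading comes with each control period).
- r.snapshot(name): name is "scene" or "top" or "wrist"; returns a dict with "frame" (384x512x3 uint8, red, green, blue), "intrinsics" (3x3 intrinsics, pixels), "R" (3x3) and "t" (3): a world point X has camera coordinates R X + t. Camera axes: x right, y down, z forward; pixel columns grow to the right and rows downward; lengths in m; the calibration is good to about 2 mm. The wrist camera is an equidistant fisheye: a pixel r from the principal point sees the ray r / f radians off the axis. A picture is of the moment at which its call begins. There is no depth.
- r.finish_job(): hands the job in, once; it reports no verdict.
Trained networks look in the newest picture that a camera, given by its name, has taken for a name from the list of things; names that differ only in an ending like _2 or _b are one class to them, and where a whole thing is asked for, a point or a joint stands for the part that bears it (a point fixed in the world has none). Each returns a list of dicts, best first, with "p" (0 to 1); they miss things now and then, are a little off and sometimes report something else, mostly with a low value. They report only what shows in the picture. A call takes as long as a camera call. They do not tell look-alikes from the thing itself.
- r.trace(camera, name): "region" (384x512 bool, what is visible of it) and "centre" ([row, column] in pixels, amid what is visible of it).
- r.tip_of(camera, name): "centre" ([row, column] in pixels: a listed point, or the origin of a listed thing).
The state is a dict: "clock": time; "q": joint angles; "qd": joint speeds; "joint_torque": joint torques, N m; "tool_pos": TCP position; "eef_rot": TCP orientation; "contact_force": force on the tool from outside, world axes, zero at the start; "moment": the same for the moment, N m; "opening": opening from 0.0 (shut) to 1.0 (fully open).
Only numpy, scipy, OpenCV 4.12 (cv2) and the standard library are available. Lean on these libraries where they do the work, as an engineer would, in place of code of your own. Each camera call takes 0.05 s, during which the arm holds its last target.

## Working session

There is one attempt and no reset: what is moved stays moved. The work goes in short steps, Python scripts to look and compute and a shell command to move; the robot and the scene stay as the last step left them, time stands still between calls to the robot, and variables do not carry over. Pictures are saved under pics/ and viewed, and the job is handed in when it is done.

```bash
mkdir -p pics; ls
cat > h.py <<'E'
import numpy as np,cv2
from plant import r
E
python3 - <<'E'
from h import *
s=r.get_state(); print({k:np.round(v,3) for k,v in s.items()}, r.tcp_to_tips)
for c in ("scene","top","wrist"):
    d=r.snapshot(c); cv2.imwrite(f"pics/{c}0.png",d["frame"][:,:,::-1]); print(c,np.round(d["intrinsics"],1).tolist(),np.round(d["R"],3).tolist(),np.round(d["t"],3))
    for n in ("tin_a_mid","tray_green","tray_red"):
        for f in (r.trace,r.tip_of):
            for o in f(c,n): print(c,n,f.__name__,np.round(o["p"],2),np.round(o["centre"],1))
E
```

```text
pics
{'clock': np.float64(0.0), 'q': array([ 1.163,  0.69 , -0.195,  1.566,  0.157,  0.902, -0.215]), 'qd': array([-0.   ,  0.001, -0.001,  0.   ,  0.001,  0.002, -0.   ]), 'joint_torque': array([-1.0000e-03, -5.2755e+01, -1.2670e+00, -1.5343e+01, -5.3000e-02,
        7.0000e-03,  0.0000e+00]), 'tool_pos': array([ 0.267, -0.564,  0.246]), 'eef_rot': array([-0.597,  0.379, -0.378,  0.598]), 'contact_force': array([ 0.522, -0.217, -0.876]), 'moment': array([-0.005, -0.017,  0.019]), 'opening': np.float64(1.002)} 0.008
scene [[419.2, 0.0, 256.7], [0.0, 419.2, 187.8], [0.0, 0.0, 1.0]] [[-0.189, 0.982, -0.01], [0.557, 0.099, -0.825], [-0.809, -0.161, -0.566]] [ 0.079 -0.215  1.48 ]
scene tin_a_mid call 0.77 [243.9 245.3]
scene tin_a_mid call 0.66 [169.7 331. ]
scene tin_a_mid call 0.66 [172.2 328.4]
scene tin_a_mid call 0.6 [243.  246.5]
scene tray_green call 0.94 [228.6 363.8]
scene tray_green call 0.93 [229.2 365.5]
scene tray_red call 0.85 [211.9 147.1]
scene tray_red call 0.74 [213.  149.3]
top [[417.0, 0.0, 255.8], [0.0, 417.0, 184.4], [0.0, 0.0, 1.0]] [[-0.019, -1.0, -0.024], [-0.981, 0.023, -0.193], [0.193, 0.019, -0.981]] [0.011 0.493 0.954]
top tin_a_mid call 0.92 [123.3 245.5]
top tin_a_mid call 0.61 [164.3 354.7]
top tin_a_mid call 0.56 [260. 173.]
top tin_a_mid call 0.77 [258.2 176.4]
top tin_a_mid call 0.59 [122.8 244.8]
top tray_green call 0.73 [176.7 142.7]
top tray_green call 0.57 [175.5 144. ]
top tray_red call 0.71 [164.1 356.1]
top tray_red call 0.8 [164.6 356.7]
top tray_red call 0.18 [178.2 145.5]
wrist [[297.3, 0.0, 253.9], [0.0, 297.3, 190.1], [0.0, 0.0, 1.0]] [[0.427, -0.904, -0.0], [-0.87, -0.411, 0.271], [-0.245, -0.116, -0.963]] [-0.625 -0.037  0.389]
```

View pics/scene0.png

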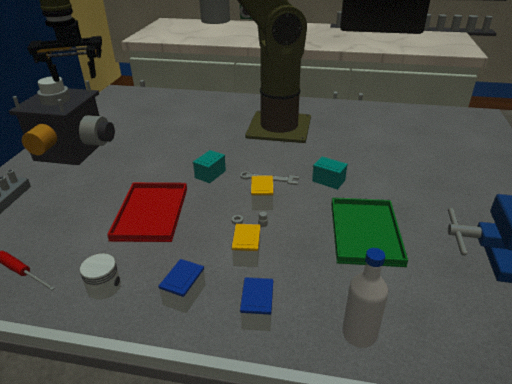

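View pics/top0.png

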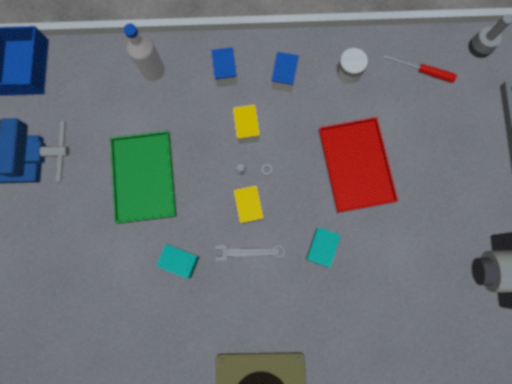

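View pics/wrist0.png

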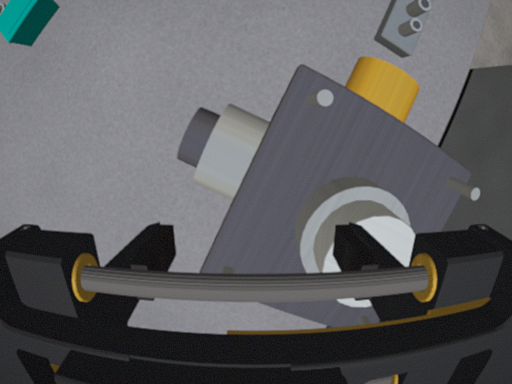

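The scene and top pictures show two yellow lids, at top pixels (122,246) and (204,249). The candidates that could be confused with them are the turquoise tins at (261,178) and (247,323) and the blue lids at (63,224) and (68,285). I choose the two yellow ones. Next I'll measure them.

```bash
cat >> h.py <<'E'
from scipy.spatial.transform import Rotation as Ro
def ray(d,px,z):  # px=(col,row) pinhole
    K,R,t=d["intrinsics"],d["R"],d["t"]
    v=R.T@(np.linalg.inv(K)@np.array([px[0],px[1],1.])); o=-R.T@t
    return o+v*(z-o[2])/v[2]
def blobs(d,lo,hi,amin):
    hsv=cv2.cvtColor(d["frame"],cv2.COLOR_RGB2HSV); m=cv2.inRange(hsv,np.array(lo),np.array(hi))
    cs,_=cv2.findContours(m,cv2.RETR_EXTERNAL,cv2.CHAIN_APPROX_NONE)
    return [c for c in cs if cv2.contourArea(c)>amin]
def rectw(d,c,z):
    P=np.array([ray(d,p,z)[:2] for p in c[:,0].astype(float)],np.float32)*1000
    (cx,cy),(w,h),a=cv2.minAreaRect(P)
    if w<h: w,h,a=h,w,a+90
    return np.round([cx,cy,w,h,(a+90)%180-90],1)
def pose():
    s=r.get_state(); R=Ro.from_quat(s["eef_rot"]).as_matrix(); return s,R
def plan(x,y,z,ang=None):
    """shift in tool axes (mm) and spin (deg) to put tool x axis at world angle ang(deg, mod 180)"""
    s,R=pose(); d=R.T@(np.array([x,y,z])-s["tool_pos"])*1000
    out=[np.round(d,1)]
    a=np.degrees(np.arctan2(R[1,0],R[0,0]))
    if ang is not None: out+=[round(-(((ang-a)+90)%180-90),1)]  # y down: spin + = cw
    print("shift",*out,"tool x ang",round(a,1),"pos",np.round(s["tool_pos"],4),"F",np.round(s["contact_force"],2),"op",round(float(s["opening"]),3),"t",round(float(s["clock"]),2))
E
python3 - <<'E'
from h import *
d=r.snapshot("top"); e=r.snapshot("scene")
for nm,dd in (("top",d),("scene",e)):
    for c in blobs(dd,(20,120,90),(34,255,255),60): print(nm,"yellow",c.mean(0).round(),rectw(dd,c,.056))
    for c in blobs(dd,(45,120,50),(75,255,255),800): print(nm,"green",rectw(dd,c,.022))
    for c in blobs(dd,(0,150,80),(8,255,255),800): print(nm,"red",rectw(dd,c,.022))
s,R=pose(); print(R.round(3))
plan(.4,0,.25,0)
f=d["frame"][90:230,200:300,::-1]; cv2.imwrite("pics/crop1.png",cv2.resize(f,None,fx=4,fy=4))
E
```

```text
top yellow [[248. 204.]] [445.1  20.2  81.1  55.9  10.5]
top yellow [[246. 121.]] [649.7  22.8  82.   55.8   6.6]
top green [526.1 284.8 219.  149.7   5.8]
top red [ 545.1 -250.1  217.8  148.5    9.4]
scene yellow [[246. 237.]] [654.8  22.4  86.8  57.4   6.8]
scene yellow [[262. 184.]] [449.6  20.1  88.1  55.8  11.5]
scene yellow [[ 39. 129.]] [ 260.5 -748.8   70.8   49.8   -4. ]
scene yellow [[95. 46.]] [ -953.5 -1214.6  1994.4   224.     32.4]
scene green [531.6 285.4 224.5 149.7   5.9]
scene red [ 548.9 -249.5  222.4  153.2    9. ]
[[ 0.428  0.     0.904]
 [-0.904 -0.     0.428]
 [ 0.    -1.     0.   ]]
shift [-454.    -3.3  361.6] -64.7 tool x ang -64.7 pos [ 0.2673 -0.565   0.2467] F [ 0.83 -0.25 -0.79] op 0.999 t 1.15
```

View pics/crop1.png

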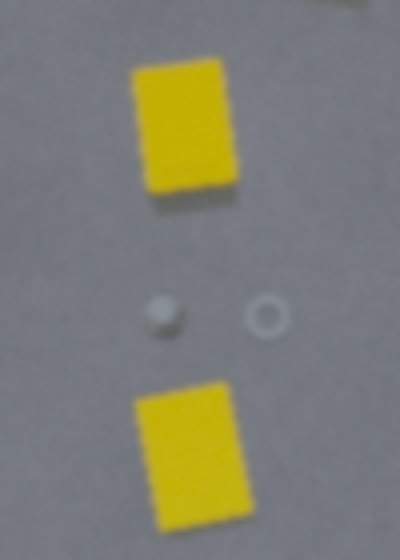

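Both lids in the crop are plain yellow, so the choice holds. Near tin is at about (0.447,0.020), 10.5°. Far tin is at about (0.651,0.023), 6.6°.

Run:
```python
from h import *
plan(.447,.020,.25,100.7)
plan(.447,.020,.15,100.7)
```

```text
shift [-452.    -3.3  412.6] 14.6 tool x ang -64.7 pos [ 0.2673 -0.565   0.2467] F [ 0.83 -0.25 -0.79] op 0.999 t 1.15
shift [-452.    96.7  412.6] 14.6 tool x ang -64.7 pos [ 0.2673 -0.565   0.2467] F [ 0.83 -0.25 -0.79] op 0.999 t 1.15
```

```bash
python3 -m inch '0 -30 0 0; 0 -60 0 0; -15 -70 14 1; -45 -70 41 3; -80 -70 73 6; -115 -70 105 9; -150 -70 137 11; -185 -70 169 13; -220 -70 201 14.6; -255 -70 233 14.6' 1 25
python3 -m inch '-35 0 32 0; -70 0 64 0; -105 5 96 0; -140 20 128 0; -170 50 155 0; -190 80 172 0; -197 110 180 0; -197 140 180 0; -197 155 180 0; -197 160 180 0'
python3 - <<'E'
from h import *
plan(.447,.020,.15,100.7)
plan(.447,.020,.016,100.7)
d=r.snapshot("wrist"); cv2.imwrite("pics/w1.png",d["frame"][:,:,::-1])
E
```

```text
clock: 2.15
tool_pos: [0.3692, -0.2331, 0.317]
eef_rot: [-0.544, 0.451, -0.452, 0.544]
contact_force: [0.9, 0.3, 0.6]
opening: 1.003
clock: 3.15
tool_pos: [0.5083, -0.0077, 0.1552]
eef_rot: [0.545, -0.452, 0.45, -0.544]
contact_force: [0.3, -1.0, 0.1]
opening: 0.999
shift [-38.6   5.3 -55. ] 0.0 tool x ang -79.3 pos [ 0.5083 -0.0077  0.1552] F [ 0.29 -1.    0.06] op 0.999 t 3.15
shift [-38.5 139.3 -54.6] 0.0 tool x ang -79.3 pos [ 0.5083 -0.0077  0.1552] F [ 0.29 -1.    0.06] op 0.999 t 3.15
```

View pics/w1.png

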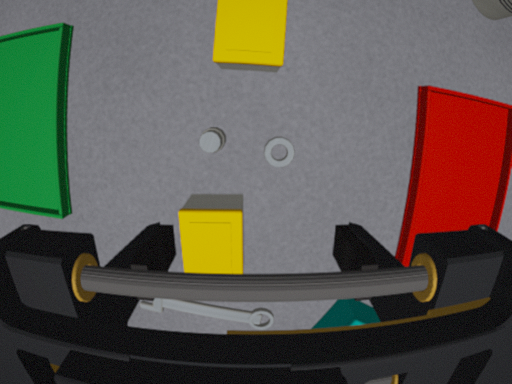

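The wrist view shows the near tin at about (240,212), left of centre between the fingers. The far tin is at (30,250). This agrees with the computed offset.

```bash
python3 -m inch '-15 0 -20 0; -30 0 -42 0; -38.5 3 -55 0; -38.5 5 -55 0; -38.5 5 -55 0; -38.5 5 -55 0'
python3 - <<'E'
from h import *
plan(.447,.020,.016,100.7)
d=r.snapshot("wrist"); cv2.imwrite("pics/w2.png",d["frame"][:,:,::-1])
for c in blobs(d,(20,120,90),(34,255,255),60):
    K=d["intrinsics"];P=[]
    for p in c[:,0]:
        u=(p-K[:2,2])/K[0,0]; th=np.linalg.norm(u); v=np.r_[u/th*np.sin(th),np.cos(th)]
        v=d["R"].T@v;o=-d["R"].T@d["t"];P.append((o+v*(.056-o[2])/v[2])[:2]*1000)
    print(np.round(np.min(P,0)),np.round(np.max(P,0)),cv2.minAreaRect(np.array(P,np.float32)))
E
```

```text
clock: 3.8
tool_pos: [0.4497, 0.0194, 0.1522]
eef_rot: [-0.544, 0.451, -0.452, 0.545]
contact_force: [0.0, -0.2, -0.1]
opening: 1.003
shift [ -1.1 136.2  -2.9] -0.0 tool x ang -79.3 pos [0.4497 0.0194 0.1522] F [ 0.04 -0.23 -0.06] op 1.003 t 3.8
[292. 179.] [346. 197.] ((318.4664306640625, 189.74453735351562), (52.972862243652344, 16.177776336669922), 5.7310333251953125)
[ 362. -198.] [ 416. -167.] ((389.9098205566406, -183.7929229736328), (56.91194152832031, 21.75867462158203), 13.027181625366211)
[402. -14.] [491.  54.] ((446.49212646484375, 20.160001754760742), (80.14807891845703, 55.999427795410156), 10.617918014526367)
[606. -10.] [621.  44.] ((610.3057250976562, 16.71988296508789), (7.634120464324951, 55.02369689941406), 14.133313179016113)
```

View pics/w2.png

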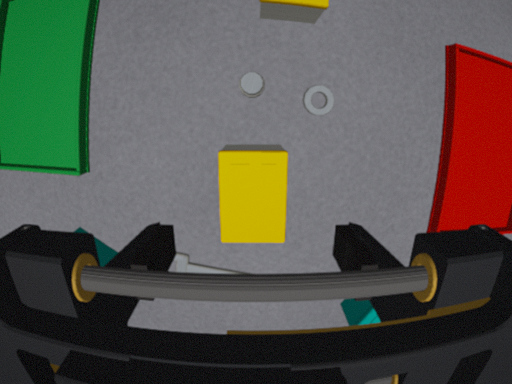

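The wrist picture shows the near lid centred at about (196,253) between the fingers. It measures 80×56 mm at (0.4465,0.020), which matches the given size. Next: descend, grip and lift.

```bash
python3 -m inch '-1 25 -3 0; -1 60 -3 0; -1 95 -3 0; -1 120 -3 0; -1 131 -3 0; -1 136 -3 0; -1 136 -3 0; -1 136 -3 0'
python3 -m inch '0 0 0 0; 0 0 0 0; 0 0 0 0; 0 0 0 0; 0 0 0 0; 0 0 0 0' -1 30
python3 -m inch '0 -5 0 0; 0 -15 0 0; 0 -35 0 0; 0 -60 0 0; 0 -80 0 0; 0 -90 0 0; 0 -90 0 0; 0 -90 0 0; 0 -90 0 0; 0 -90 0 0'
python3 - <<'E'
from h import *
d=r.snapshot("wrist"); cv2.imwrite("pics/w3.png",d["frame"][:,:,::-1])
F=[]
for i in range(4): r.snapshot("top"); F.append(r.get_state()["contact_force"])
print(np.round(F,2)); plan(.447,.020,.016,100.7)
E
```

```text
clock: 4.65
tool_pos: [0.4523, 0.02, 0.0197]
eef_rot: [0.548, -0.453, 0.447, -0.543]
contact_force: [-0.8, -0.5, 0.9]
opening: 1.002
clock: 5.25
tool_pos: [0.4514, 0.0205, 0.0209]
eef_rot: [0.547, -0.454, 0.448, -0.542]
contact_force: [0.1, 1.3, 4.0]
opening: 0.611
clock: 6.25
tool_pos: [0.4517, 0.0203, 0.1098]
eef_rot: [0.548, -0.454, 0.447, -0.541]
contact_force: [-0.2, -0.7, -4.7]
opening: 0.611
[[-0.12 -0.6  -4.76]
 [-0.46 -0.74 -5.05]
 [ 0.04  0.27 -5.32]
 [-0.33  0.84 -4.78]]
shift [-0.4 94.4 -4. ] 0.0 tool x ang -79.3 pos [0.4522 0.0204 0.1104] F [-0.33  0.84 -4.78] op 0.609 t 6.5
```

View pics/w3.png

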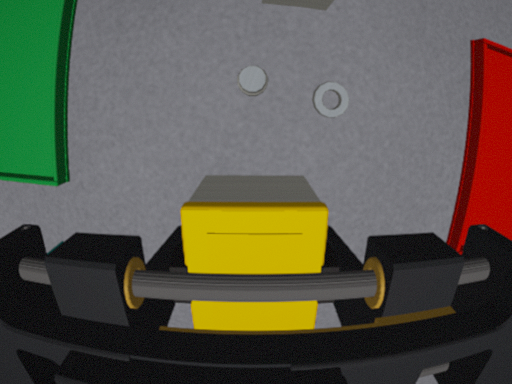

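The lift reads about −5.0 N against 0 beforehand, and the opening is 53.7 mm. The near tin is full, so it goes in green.

Run:
```python
from h import *
s,R=pose(); print(R.round(3)); print(s["q"].round(2))
plan(.483,.2805,.11,95.8)
plan(.483,.2805,.026,95.8)
```

```text
[[ 0.186 -0.012  0.982]
 [-0.982 -0.001  0.186]
 [-0.002 -1.    -0.012]]
[ 0.14  0.77 -0.47  2.17  0.88  0.42 -2.42]
shift [-2.498e+02 -2.000e-01  7.880e+01] 4.9 tool x ang -79.3 pos [0.4522 0.0204 0.1104] F [-0.33  0.84 -4.78] op 0.609 t 6.5
shift [-249.7   83.8   79.8] 4.9 tool x ang -79.3 pos [0.4522 0.0204 0.1104] F [-0.33  0.84 -4.78] op 0.609 t 6.5
```

```bash
python3 -m inch '-10 0 3 0; -30 0 9 0; -60 0 19 1; -95 0 30 2; -130 0 41 3; -165 0 52 4; -200 0 63 4.9; -228 0 72 4.9; -243 0 77 4.9; -250 0 79 4.9'
python3 -m inch '0 0 0 0; 0 0 0 0; 0 0 0 0'
python3 - <<'E'
from h import *
s,R=pose(); print(R.round(3)); print(s["q"].round(2))
plan(.483,.2805,.026,95.8)
for c in ("top","wrist"):
    d=r.snapshot(c); cv2.imwrite(f"pics/{c}4.png",d["frame"][:,:,::-1])
E
```

```text
clock: 7.5
tool_pos: [0.4828, 0.2828, 0.11]
eef_rot: [0.528, -0.477, 0.47, -0.523]
contact_force: [-1.1, 0.3, -5.2]
opening: 0.611
clock: 7.8
tool_pos: [0.4835, 0.2782, 0.1099]
eef_rot: [0.528, -0.477, 0.472, -0.521]
contact_force: [-0.4, -0.8, -6.2]
opening: 0.607
[[ 0.099 -0.013  0.995]
 [-0.995 -0.003  0.099]
 [ 0.002 -1.    -0.013]]
[-0.36  0.83 -0.42  1.86  0.58  0.58 -2.62]
shift [-2.5 83.8  0.8] -0.1 tool x ang -84.3 pos [0.4835 0.2782 0.1099] F [-0.43 -0.78 -6.25] op 0.607 t 7.8
```

View pics/top4.png

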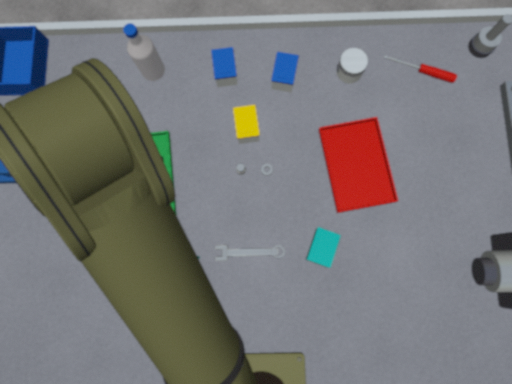

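View pics/wrist4.png

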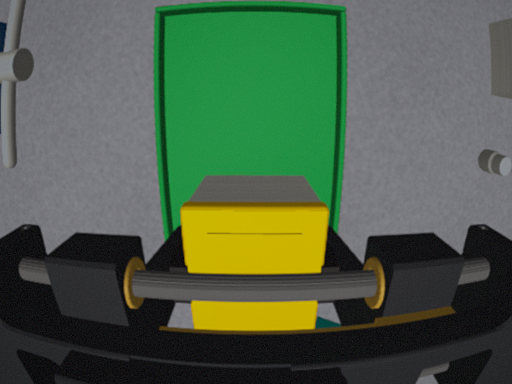

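```bash
python3 -m inch '0 0 0 -1; 0 5 0 -2; 0 8 0 -2'
python3 - <<'E'
from h import *
print(r.get_state()["q"].round(3))
plan(.483,.2805,.026,95.8)
E
```

```text
clock: 8.2
tool_pos: [0.4832, 0.2804, 0.1017]
eef_rot: [0.536, -0.468, 0.461, -0.53]
contact_force: [-0.2, -0.2, -5.5]
opening: 0.612
[-0.359  0.848 -0.422  1.864  0.593  0.568 -2.602]
shift [-0.1 75.7  0.8] 2.1 tool x ang -82.1 pos [0.4832 0.2804 0.1017] F [-0.16 -0.17 -5.54] op 0.612 t 8.2
```

```bash
python3 -m inch '0 15 0 -2; 0 35 0 -4; 0 52 0 -4; 0 62 0 -4; 0 67 0 -4; 0 70 0 -4; 0 70 0 -4; 0 70 0 -4'
python3 - <<'E'
from h import *
print(r.get_state()["q"].round(3))
plan(.483,.2805,.026,95.8)
E
```

```text
clock: 9.0
tool_pos: [0.4828, 0.2809, 0.0326]
eef_rot: [0.551, -0.449, 0.443, -0.546]
contact_force: [-0.9, 0.1, -4.7]
opening: 0.61
[-0.415  0.955 -0.327  1.883  0.672  0.423 -2.602]
shift [0.4 6.6 0.2] 6.0 tool x ang -78.2 pos [0.4828 0.2809 0.0326] F [-0.86  0.06 -4.73] op 0.61 t 9.0
```

```bash
python3 -m inch '0 1.5 0 0; 0 3 0 0; 0 4.5 0 0; 0 5.5 0 0; 0 6.5 0 0; 0 6.5 0 0; 0 6.5 0 0'
python3 - <<'E'
from h import *
plan(.483,.2805,.026,95.8)
E
```

```text
clock: 9.7
tool_pos: [0.4823, 0.2806, 0.0259]
eef_rot: [0.552, -0.449, 0.443, -0.546]
contact_force: [-0.4, 0.7, -0.1]
opening: 0.607
shift [ 0.2 -0.1  0.6] 6.0 tool x ang -78.2 pos [0.4823 0.2806 0.0259] F [-0.42  0.71 -0.09] op 0.607 t 9.7
```

The force has gone from −5 N to 0, so the tray floor carries the tin. I'll open part way and retreat.

```bash
python3 -m inch '0 0 0 0; 0 0 0 0; 0 0 0 0; 0 0 0 0' 0.5
python3 -m inch '0 -10 0 0; 0 -30 0 0; 0 -60 0 0; 0 -95 0 0; 0 -130 0 0; 0 -140 0 0; 0 -140 0 0'
python3 - <<'E'
from h import *
d=r.snapshot("wrist"); cv2.imwrite("pics/w5.png",d["frame"][:,:,::-1])
print(r.get_state()["q"].round(2))
plan(.651,.023,.165,96.6)
E
```

```text
clock: 10.1
tool_pos: [0.4826, 0.2808, 0.0257]
eef_rot: [0.551, -0.449, 0.443, -0.546]
contact_force: [0.5, 1.3, 0.3]
opening: 0.751
clock: 10.8
tool_pos: [0.4849, 0.2812, 0.1675]
eef_rot: [0.55, -0.449, 0.443, -0.547]
contact_force: [0.0, 0.5, -0.2]
opening: 0.754
[-0.31  0.76 -0.5   1.82  0.52  0.7  -2.47]
shift [286.1  -0.8 110.6] 5.2 tool x ang -78.2 pos [0.4842 0.2804 0.166 ] F [ 0.12 -0.08 -0.15] op 0.746 t 10.85
```

View pics/w5.png

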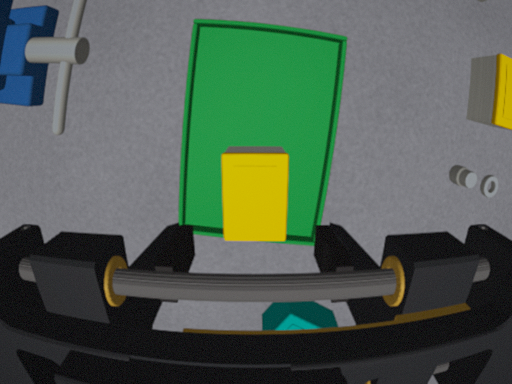

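The first tin sits in the green tray near its near end, lid up, at about (197,255). I'll check the margin from the top camera as I move to the far tin.

```bash
python3 -m inch '15 0 6 1; 45 0 17 2; 85 0 33 3; 125 0 48 4; 165 0 64 5; 205 0 79 5.2; 240 0 93 5.2; 268 0 104 5.2; 281 0 109 5.2; 286 0 111 5.2' 1
python3 -m inch '0 0 0 0; 0 0 0 0'
python3 - <<'E'
from h import *
d=r.snapshot("wrist"); cv2.imwrite("pics/w6.png",d["frame"][:,:,::-1])
K=d["intrinsics"]
for c in blobs(d,(20,120,90),(34,255,255),60):
    P=[]
    for p in c[:,0]:
        u=(p-K[:2,2])/K[0,0]; th=np.linalg.norm(u); v=np.r_[u/th*np.sin(th),np.cos(th)]
        v=d["R"].T@v;o=-d["R"].T@d["t"];P.append((o+v*(.056-o[2])/v[2])[:2]*1000)
    print(cv2.minAreaRect(np.array(P,np.float32)))
d=r.snapshot("top"); cv2.imwrite("pics/top6.png",d["frame"][:,:,::-1])
for c in blobs(d,(20,120,90),(34,255,255),60): print("top",rectw(d,c,.061))
print(r.get_state()["q"].round(2)); plan(.651,.023,.016,96.6)
E
```

```text
clock: 11.85
tool_pos: [0.651, 0.0209, 0.162]
eef_rot: [0.531, -0.475, 0.468, -0.523]
contact_force: [0.5, 0.6, 0.4]
opening: 0.999
clock: 12.05
tool_pos: [0.6503, 0.0258, 0.1636]
eef_rot: [0.532, -0.473, 0.466, -0.526]
contact_force: [-0.4, 0.1, -0.1]
opening: 0.998
((519.7869873046875, 213.96713256835938), (17.36155128479004, 60.20351028442383), 89.02226257324219)
((569.8760375976562, -177.0486602783203), (69.44896697998047, 30.33226776123047), 19.160795211791992)
((652.22216796875, 22.410423278808594), (79.86954498291016, 55.95930099487305), 6.7546610832214355)
top [476.3 278.9  81.9  58.2  11.6]
top [648.1  22.3  81.   54.9   7. ]
[ 0.16  0.87 -0.53  1.53  0.51  0.9  -1.99]
shift [  3.  147.8   1.9] 0.2 tool x ang -83.2 pos [0.6505 0.0257 0.1639] F [-0.81 -0.05  0.11] op 1.001 t 12.15
```

View pics/w6.png

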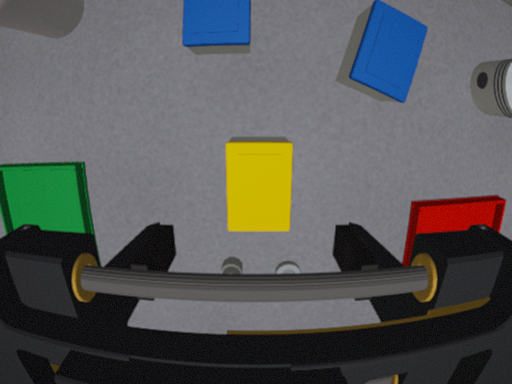

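View pics/top6.png

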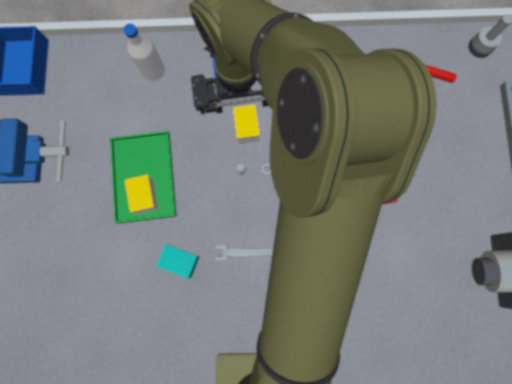

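The first tin lies inside the green tray at (476,279) mm, within its walls. The wrist view shows the far yellow lid at (187,259), giving (0.652,0.0225) and 79.9×56 mm. Next: descend, grip and lift.

```bash
python3 -m inch '1 25 1 0; 1.5 60 1.5 0; 1.5 95 2 0; 1.5 125 2 0; 1.5 140 2 0; 1.5 146 2 0; 1.5 147 2 0; 1.5 147 2 0; 1.5 147 2 0'
python3 -m inch '0 0 0 0; 0 0 0 0; 0 0 0 0; 0 0 0 0; 0 0 0 0; 0 0 0 0' -1 30
python3 -m inch '0 -5 0 0; 0 -15 0 0; 0 -35 0 0; 0 -60 0 0; 0 -80 0 0; 0 -90 0 0; 0 -90 0 0; 0 -90 0 0; 0 -90 0 0; 0 -90 0 0'
python3 - <<'E'
from h import *
d=r.snapshot("wrist"); cv2.imwrite("pics/w7.png",d["frame"][:,:,::-1])
F=[]
for i in range(6): r.snapshot("top"); F.append(r.get_state()["contact_force"])
print(np.round(F,2)); s,R=pose(); print(R.round(3),s["q"].round(2)); plan(.652,.0225,.016,96.7)
E
```

```text
clock: 13.05
tool_pos: [0.6528, 0.0224, 0.0183]
eef_rot: [0.53, -0.473, 0.468, -0.526]
contact_force: [0.4, -0.6, -1.4]
opening: 0.998
clock: 13.65
tool_pos: [0.6517, 0.0221, 0.0168]
eef_rot: [0.531, -0.473, 0.467, -0.525]
contact_force: [-0.2, 0.9, 0.8]
opening: 0.61
clock: 14.65
tool_pos: [0.6521, 0.0221, 0.1056]
eef_rot: [0.532, -0.474, 0.467, -0.525]
contact_force: [-0.4, -0.4, -1.4]
opening: 0.609
[[-0.63 -0.24 -0.84]
 [-0.17 -0.37 -1.32]
 [-0.62 -0.47 -0.27]
 [ 0.18 -0.66 -1.41]
 [-0.96  0.19 -1.13]
 [ 0.05  0.41 -1.24]]
[[ 0.115 -0.012  0.993]
 [-0.993 -0.     0.115]
 [-0.001 -1.    -0.012]] [ 0.15  0.94 -0.49  1.56  0.56  0.8  -2.03]
shift [-0.2 90.6  0.4] -0.1 tool x ang -83.4 pos [0.6528 0.0223 0.1066] F [ 0.05  0.41 -1.24] op 0.606 t 15.0
```

View pics/w7.png

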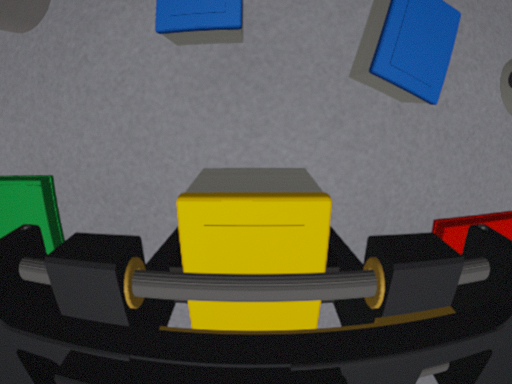

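The tin is clearly held clear of the bench and reads about −1.1 N, so it is empty and goes in the middle of the red tray.

Run:
```python
from h import *
plan(.547,-.250,.105,99.3)
```

```text
shift [ 258.2    3.  -136.5] -2.7 tool x ang -83.4 pos [0.6528 0.0223 0.1066] F [ 0.05  0.41 -1.24] op 0.606 t 15.0
```

```bash
python3 -m inch '10 0 -5 0; 30 0 -16 -1; 62 0 -33 -2; 97 0 -51 -2.7; 132 0 -70 -2.7; 167 0 -88 -2.7; 202 0 -107 -2.7; 232 0 -123 -2.7; 250 0 -132 -2.7; 258 0 -136.5 -2.7'
python3 -m inch '0 0 0 0; 0 0 0 0; 0 0 0 0'
python3 - <<'E'
from h import *
d=r.snapshot("wrist"); cv2.imwrite("pics/w8.png",d["frame"][:,:,::-1])
print(r.get_state()["q"].round(2)); plan(.547,-.250,.022,99.3)
E
```

```text
clock: 16.0
tool_pos: [0.5449, -0.254, 0.1079]
eef_rot: [0.542, -0.462, 0.456, -0.534]
contact_force: [1.0, 1.0, -0.8]
opening: 0.607
clock: 16.3
tool_pos: [0.5479, -0.2477, 0.1083]
eef_rot: [0.542, -0.46, 0.454, -0.537]
contact_force: [-0.4, 0.0, -1.2]
opening: 0.612
[ 0.64  0.89 -0.53  1.73  0.65  0.71 -1.64]
shift [ 2.2 86.3 -0.2] 0.2 tool x ang -80.5 pos [ 0.5478 -0.2478  0.1082] F [-0.76  0.06 -1.65] op 0.61 t 16.35
```

View pics/w8.png

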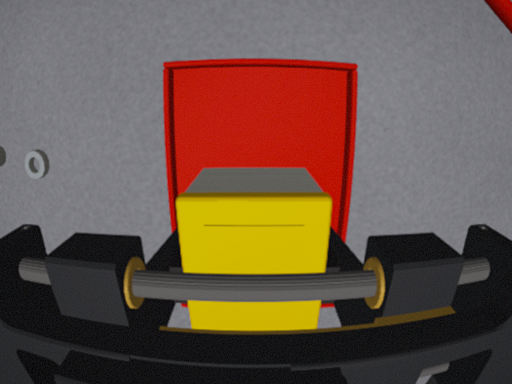

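The wrist view shows the tin centred across the red tray, with walls at columns 168 and 352 and the tin at 255. Now I'll lower it.

```bash
python3 -m inch '0 15 0 0; 0 38 0 0; 0 58 0 0; 0 70 0 0; 0 77 0 0; 0 79 0 0; 0 79 0 0; 0 79 0 0'
python3 - <<'E'
from h import *
print(r.get_state()["q"].round(2)); plan(.547,-.250,.022,99.3)
E
```

```text
clock: 17.15
tool_pos: [0.5467, -0.25, 0.0298]
eef_rot: [0.542, -0.46, 0.455, -0.536]
contact_force: [-0.6, -0.0, -0.0]
opening: 0.612
[ 0.6   1.   -0.44  1.75  0.74  0.57 -1.72]
shift [0.1 7.8 0.4] 0.0 tool x ang -80.7 pos [ 0.5467 -0.25    0.0298] F [-0.65 -0.04 -0.04] op 0.612 t 17.15
```

```bash
python3 -m inch '0 2 0 0; 0 4 0 0; 0 5.5 0 0; 0 6.5 0 0; 0 7.5 0 0; 0 8 0 0; 0 8 0 0; 0 8 0 0'
python3 - <<'E'
from h import *
plan(.547,-.250,.022,99.3)
F=[]
for i in range(5): r.snapshot("top"); F.append(r.get_state()["contact_force"][2])
print(np.round(F,2),r.get_state()["tool_pos"])
E
```

```text
clock: 17.95
tool_pos: [0.5459, -0.2498, 0.0217]
eef_rot: [0.542, -0.461, 0.455, -0.536]
contact_force: [-1.0, 0.5, 4.9]
opening: 0.613
shift [ 0.3 -0.3  1. ] 0.0 tool x ang -80.7 pos [ 0.5459 -0.2498  0.0217] F [-0.99  0.49  4.95] op 0.613 t 17.95
[4.58 4.63 5.9  4.61 6.14] [ 0.54595868 -0.24981739  0.0217395 ]
```

Contact shows as +5 N, so the tin is down on the floor. I'll release it.

```bash
python3 -m inch '0 0 0 0; 0 0 0 0; 0 0 0 0; 0 0 0 0' 0.5
python3 -m inch '0 -10 0 0; 0 -30 0 0; 0 -60 0 0; 0 -95 0 0; 0 -130 0 0; 0 -165 0 0; 0 -190 0 0; 0 -200 0 0; 0 -200 0 0'
python3 - <<'E'
from h import *
d=r.snapshot("wrist"); cv2.imwrite("pics/w9.png",d["frame"][:,:,::-1])
d=r.snapshot("scene"); cv2.imwrite("pics/s9.png",d["frame"][:,:,::-1])
plan(.45,.0,.25,99.3)
E
```

```text
clock: 18.6
tool_pos: [0.5459, -0.2499, 0.0209]
eef_rot: [0.542, -0.461, 0.455, -0.536]
contact_force: [0.2, 0.0, -0.0]
opening: 0.746
clock: 19.5
tool_pos: [0.5489, -0.2499, 0.2225]
eef_rot: [0.541, -0.46, 0.456, -0.536]
contact_force: [-0.0, -0.1, 0.0]
opening: 0.747
shift [-262.4  -28.7  -56.1] 0.0 tool x ang -80.7 pos [ 0.5475 -0.2498  0.2201] F [ 0.02 -0.45 -0.09] op 0.745 t 19.6
```

View pics/s9.png

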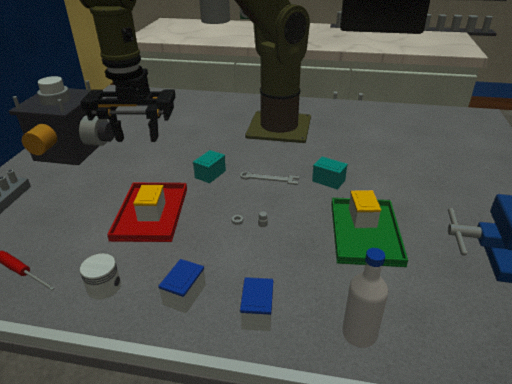

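View pics/w9.png

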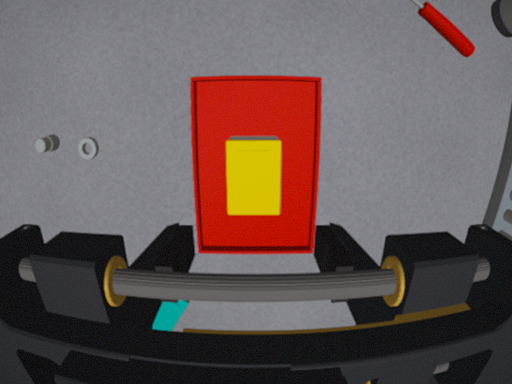

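The scene view shows one tin in each tray: red at about (203,150), green at about (208,366). Both lids are up and the gripper is clear. I'll check flatness in a crop.

Run:
```python
from h import *
d=r.snapshot("scene"); f=d["frame"][165:275,:,::-1]; g=np.hstack([f[:,105:200],f[:,325:420]]); cv2.imwrite("pics/crop9.png",cv2.resize(g,None,fx=4,fy=4,interpolation=cv2.INTER_CUBIC))
```

```text
(no output)
```

View pics/crop9.png

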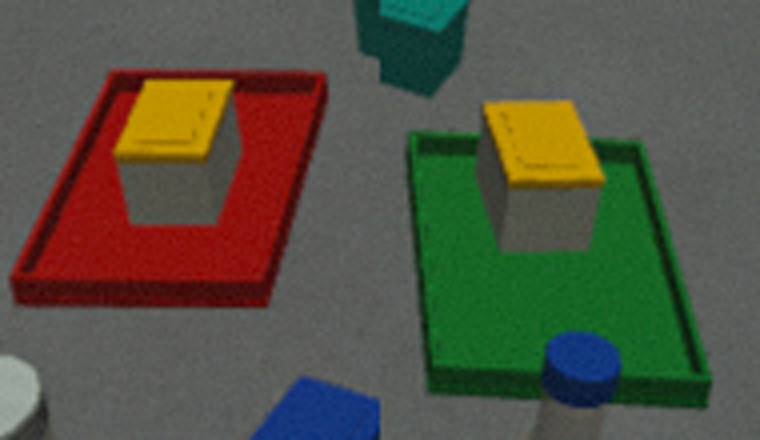

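Both tins stand upright on the tray floors, clear of the walls.

```bash
python3 -c "
from plant import r
print(r.finish_job())"
```

```text
the job is handed in; nothing more can be done
None
```

I lifted each yellow-lidded tin, felt its weight and put it in its tray. I handed the job in at about 20 s, well under the 64 s limit.

- **Near tin (full):** it read about 5 N when lifted, at the low edge of the full range of 5.1 to 6.7 N but nowhere near the empty 1.1 N. It is in the green tray, towards the tray's near end.
- **Far tin (empty):** it read about 1.1 N and is in the middle of the red tray.

I released each tin only once the force reading showed the tray floor was carrying it. When I set the empty one down, it pressed on the floor with about 5 N before I let go.

The last pictures show both tins flat on the tray floors with lids up, clear of the walls, and the gripper about 0.2 m above. The blue and turquoise tins were not touched.

No check failed. The tin in the green tray sits about 6° off the tray's axis: I stopped short of full alignment because the last joint was close to its limit.

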